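Set out the buffet's stacked condiment pots

ROBOT

A 6-joint arm with a two-finger parallel gripper is mounted at the origin on the work surface. World frame = base frame: x ahead of the robot, y to its left, z up, the work surface at z = 0. Lengths are in mm, angles in degrees, forces in N, time in s.
With the tool pointing down it reaches from about 350 to 850 mm from the base axis. Payload 8.1 kg.
Tool frame: the origin (TCP) lies at the centre of the arm's flange, where the gripper is bolted on; the fingertips stand 173 mm ahead of it and the grasp point (between the pads) lies 155 mm ahead of it; z points along the fingers, y is the line along which they close (so a half turn about z gives the same grasp; the last joint's range is limited). The gripper opens to 85 mm and grips with 20 to 120 N. Pads are 22 mm wide; open, the fingers measure 114 mm over their backs; the gripper's body (76 mm by 85 mm) begins 54 mm behind the grasp point. The pads swing forward as they close: fully open they stand 13 mm farther back than shut.
Start: joints at [-68.033, 7.471, 85.268, -0, 87.261, -4.893], TCP at [271.11, -535.263, 404.692] pointing down, gripper open.
Joint ranges: [-169.43, 169.43], [-51.17, 129.36], [1.28, 143.12], [-76.62, 256.62], [0, 156.53], [-152.29, 152.29]. Speed limits (degrees/s): [136.94, 136.94, 159.86, 180, 180, 180].

INTERFACE

Orientations are given as [roll, pitch, yaw] about the fixed x, y, z axes, in that order (R = Rz(yaw) Ry(pitch) Rx(roll)).
In Python, from bench import * gives the robot as it stands.
- The arm moves only by the shell command python3 -m jog 'ROWS' [FORCE]. ROWS is text: rows parted by semicolons, each of 7 numbers parted by spaces: the shift along the tool's x, y, z scaled (see below), then the turn, a rotation vector about the tool's x, y, z scaled (see below), then the closure, from -1 (fully open) to 1 (shut). In form: tx ty tz wx wy wz hand; .... A call has 1 to 5 rows; each row shifts and turns the commanded pose from where the row before left it, along the tool's axes as they then stand; what a row does not reach is not made up. The controller multiplies each number of a shift by 0.1 m and each number of a turn by 60 degrees. A row lasts 1/8 s, in which the tool goes at most 62.5 mm and 10.7 degrees, less where a joint would pass 70% of its speed; a pose out of reach is approached as far as the arm can. A call with a number of a shift or a turn outside -1 to 1 is refused whole. A call with a gripper value outside its range is refused whole. The fingers move at their own pace and stop on an object; FORCE is the grip in N (left out, the last holds). Time passes only in rows, so rows that do not move let the fingers close. It gives the time, the measured TCP pose, the force, the opening and the grip force at its end, in the units of the state.
- sense(): the state, without advancing time (a new reading comes with each control period).
- snapshot(name): name is "scene" or "top"; returns a dict with "img" (384x512x3 uint8, red, green, blue), "fx", "fy", "cx", "cy" (pixels), "dist" ([k1, k2, p1, p2, k3] as OpenCV has them; the pictures are not rectified), "extrinsics" (4x4, takes a point from camera to world coordinates). Camera axes: x right, y down, z forward; pixel columns grow to the right and rows downward; lengths in mm; the calibration is good to about 2 mm. A picture is of the moment at which its call begins. There is no depth.
- hand_in(): hands the job in; it is judged then, once.
The state is a dict: "time": time; "joint_pos": joint angles; "qd": joint speeds; "joint_efforts": joint torques, N m; "tool_pos": TCP position; "tcp_rot": TCP orientation; "ft_force": force on the tool from outside, world axes, zero at the start; "wrist_torque": the same for the moment, N m; "finger_gap": finger opening in mm; "grip_force": force on a finger pad.
Only numpy, scipy, OpenCV 4.12 (cv2) and the standard library are available. Lean on these libraries where they do the work, as an engineer would, in place of code of your own. Each camera call takes 0.05 s, during which the arm holds its last target. There are 200 camera calls.

TASK

The four condiment containers for the buffet stand in one stack: a small round shaker, an oblong tin, a round jar and, at the bottom, a square tin. Working from the top of the stack down, one at a time, set each in the wooden stand whose recess is cut to its shape and size, upright and flat on the recess floor, and let go of it before you take the next. Keep all of them upright throughout.

Things in the scene. Friction and masses are not known exactly. Their poses are not given: they have to be found in the camera images.
- shaker_center (a point): The top of the stack: a small round steel shaker, diameter 26 mm, height 54 mm, loose, about 0.09 kg, flat top and bottom. This point is its centre, half-way up (27 mm above its underside); z is up along it. Grasp it anywhere across its diameter.
- oblong_center (a point): Second from the top: an oblong steel tin with a flat lid, 46 mm long (its x axis) by 28 mm wide (its y axis) and 54 mm high, loose, about 0.13 kg. This point is its centre, half-way up (27 mm above its underside); z is up.
- jar_center (a point): Third from the top: a round white ceramic jar with a flat top, diameter 54 mm, height 55 mm, loose, about 0.28 kg. This point is its centre, half-way up (27.5 mm above its underside); z is up along it.
- square_center (a point): The bottom of the stack, standing on the table: a square steel tin with a flat lid, 60 x 60 mm (sides along its x and y axes) and 56 mm high, loose, about 0.25 kg. This point is its centre, half-way up (28 mm above its underside); z is up. The whole stack is 219 mm tall; the containers on it are turned a little and set up to a few mm off centre.
- stand_shaker_recess (a point): A fixed square pale-wood stand, 104 x 104 mm and 13 mm thick, lying on the table, with a recess floored with dark rubber, 5 mm deep in the middle of its top: a small round one, 43 mm in diameter, for the shaker. This point is the centre of the recess floor, 8 mm above the table; z is up. Turning does not matter.
- stand_oblong_recess (a point): A fixed square pale-wood stand, 104 x 104 mm and 13 mm thick, lying on the table, with a recess floored with dark rubber, 5 mm deep in the middle of its top: an oblong one, 63 mm along the stand's x axis by 45 mm along its y axis, for the oblong tin. This point is the centre of the recess floor, 8 mm above the table; z is up. The tin goes in with its long side along x, either way round.
- stand_jar_recess (a point): A fixed square pale-wood stand, 104 x 104 mm and 13 mm thick, lying on the table, with a recess floored with dark rubber, 5 mm deep in the middle of its top: a large round one, 71 mm in diameter, for the jar. This point is the centre of the recess floor, 8 mm above the table; z is up. Turning does not matter.
- stand_square_recess (a point): A fixed square pale-wood stand, 104 x 104 mm and 13 mm thick, lying on the table, with a recess floored with dark rubber, 5 mm deep in the middle of its top: a square one, 77 x 77 mm with sides along the stand's x and y axes, for the square tin. This point is the centre of the recess floor, 8 mm above the table; z is up. The tin goes in with its sides along those axes, any of the four ways round.

How it is judged:
By the outcome, as a careful person would: the job done as asked, in the order asked, and still so for the second after the job is handed in, with the robot touching nothing.
It also fails if it takes over 122 s, if anything falls off the work surface, if the arm or the gripper's body presses on something with over 40 N, if the wrist force passes 120 N, or if a joint passes its speed limit or range.

## Working session

There is one attempt and no reset: what is moved stays moved. The work goes in short steps, Python scripts to look and compute and a shell command to move; the robot and the scene stay as the last step left them, time stands still between calls to the robot, and variables do not carry over. Pictures are saved under pics/ and viewed, at most 14 in all, crops included, and the job is handed in when it is done.

```bash
mkdir -p pics; ls; python3 - <<'E'
from bench import *
import cv2
print(sense())
for n in("scene","top"):
    s=snapshot(n); cv2.imwrite(f"pics/{n}0.png",s["img"][:,:,::-1]); print({k:v for k,v in s.items() if k!="img"})
E
```

```text
pics
{'time': 0.0, 'joint_pos': array([-6.80312648e+01,  7.51513273e+00,  8.53307056e+01,  2.66837385e-04,
        8.72613121e+01, -4.89362187e+00]), 'qd': array([-5.02927551e-03, -9.52062718e-04, -4.19940776e-02, -7.40482620e-06,
       -5.79445318e-02, -9.90142476e-03]), 'joint_efforts': array([ 1.74594454e-03, -5.69387591e+01, -5.00550342e+01,  1.85681802e-04,
        1.48278050e-02, -4.76329819e-05]), 'tool_pos': array([ 271.03628821, -535.02974192,  403.63020322]), 'tcp_rot': array([-1.79893263e+02, -9.40610543e-03,  2.68623353e+01]), 'ft_force': array([0.29185102, 0.72262821, 0.3433762 ]), 'wrist_torque': array([ 0.00517954, -0.00366542, -0.01377284]), 'grip_force': 0.0, 'finger_gap': 85.2721953434156}
{'fx': 476.9081678582983, 'fy': 476.9081678582983, 'cx': 259.94859846993927, 'cy': 194.58169575380433, 'dist': array([-0.189904,  0.      ,  0.      ,  0.      ,  0.      ]), 'extrinsics': array([[ 2.96135303e-01,  5.64775565e-01, -7.70280756e-01,
         1.41122970e+03],
       [ 9.55068303e-01, -1.85376018e-01,  2.31258012e-01,
        -2.70155195e+02],
       [-1.21827047e-02, -8.04154396e-01, -5.94295624e-01,
         7.87116073e+02],
       [ 0.00000000e+00,  0.00000000e+00,  0.00000000e+00,
         1.00000000e+00]])}
{'fx': 377.30113714430667, 'fy': 377.30113714430667, 'cx': 254.48641417464245, 'cy': 190.25133022920355, 'dist': array([-0.03345182,  0.        ,  0.        ,  0.        ,  0.        ]), 'extrinsics': array([[-1.78479554e-02, -9.96299475e-01,  8.40761902e-02,
         4.89097347e+02],
       [-9.99236541e-01,  2.06968426e-02,  3.31357082e-02,
        -1.45668159e+01],
       [-3.47532004e-02, -8.34205969e-02, -9.95908238e-01,
         9.63600456e+02],
       [ 0.00000000e+00,  0.00000000e+00,  0.00000000e+00,
         1.00000000e+00]])}
```

View pics/scene0.png

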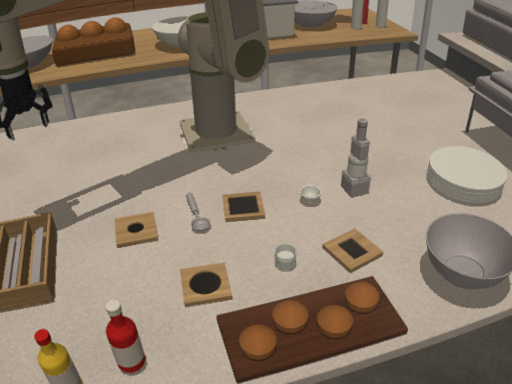

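View pics/top0.png

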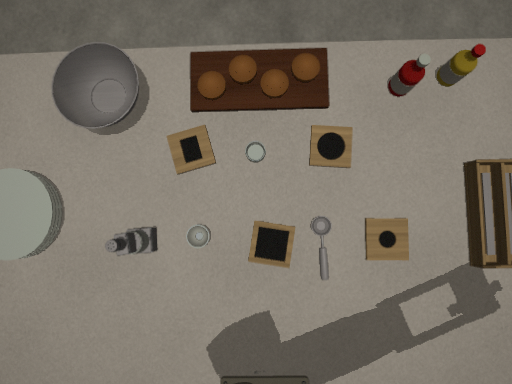

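The scene image has the stack near (358,160) and the stands at (136,229) shaker, (243,206) square, (206,283) jar and (352,249) oblong. In the top image the stack is at (132,241), and the stands are at (388,239) shaker, (331,146) jar, (191,149) oblong and (272,244) square.

```bash
cat > h.py <<'E'
from bench import *
import cv2, numpy as np
def ray(s,px):
    K=np.array([[s["fx"],0,s["cx"]],[0,s["fy"],s["cy"]],[0,0,1]])
    u=cv2.undistortPoints(np.array(px,float).reshape(-1,1,2),K,s["dist"]).reshape(-1,2)
    E=s["extrinsics"]; d=np.c_[u,np.ones(len(u))]@E[:3,:3].T
    return E[:3,3],d
def plane(s,px,z):
    o,d=ray(s,px); return (o+d*((z-o[2])/d[:,2])[:,None])[:,:2]
def tri(s1,p1,s2,p2):
    o1,d1=ray(s1,[p1]);o2,d2=ray(s2,[p2]);A=np.c_[d1[0],-d2[0]]
    t=np.linalg.lstsq(A,o2-o1,rcond=None)[0]
    a=o1+t[0]*d1[0];b=o2+t[1]*d2[0];return (a+b)/2,np.linalg.norm(a-b)
def proj(s,P):
    E=np.linalg.inv(s["extrinsics"]);K=np.array([[s["fx"],0,s["cx"]],[0,s["fy"],s["cy"]],[0,0,1]])
    return cv2.projectPoints(np.array(P,float).reshape(-1,1,3),cv2.Rodrigues(E[:3,:3])[0],E[:3,3],K,s["dist"])[0].reshape(-1,2)
E
python3 - <<'E'
from h import *
s=snapshot("top");im=s["img"];hsv=cv2.cvtColor(im,cv2.COLOR_RGB2HSV)
c2=snapshot("scene")
dark=(hsv[...,2]<50).astype(np.uint8)
wood=((hsv[...,1]>90)&(hsv[...,2]>70)).astype(np.uint8)
for n,(u,v) in dict(shaker=(388,239),jar=(331,146),oblong=(191,149),square=(272,244)).items():
    w=np.zeros_like(dark);w[v-32:v+32,u-32:u+32]=1
    cd=max(cv2.findContours(dark*w,0,1)[0],key=cv2.contourArea)
    cw=max(cv2.findContours(wood*w,0,1)[0],key=cv2.contourArea)
    a=cv2.minAreaRect(plane(s,cd.reshape(-1,2),8).astype(np.float32))
    b=cv2.minAreaRect(plane(s,cw.reshape(-1,2),13).astype(np.float32))
    print(n,"dark",np.round(np.hstack(a),1),"wood",np.round(np.hstack(b),1))
a=cv2.resize(im[210:275,90:175],None,fx=6,fy=6,interpolation=cv2.INTER_CUBIC)
b=cv2.resize(c2["img"][110:205,330:385],None,fx=5,fy=5,interpolation=cv2.INTER_CUBIC)
o=np.zeros((480,800,3),np.uint8);o[:390,:510]=a;o[:475,520:795]=b
cv2.imwrite("pics/stack.png",o[:,:,::-1])
E
```

```text
shaker dark [ 441.3 -311.4   38.6   38.2   24.5] wood [ 442.5 -309.2  105.1  101.3   88.9]
jar dark [ 680.5 -180.3   66.3   64.8   88.6] wood [ 679.  -178.   103.6  104.    85.1]
oblong dark [681.3 180.8  60.6  42.7  15.1] wood [679.5 179.2 103.9 103.4  15.1]
square dark [434.5 -22.8  75.4  74.5  80. ] wood [435.1 -22.5 103.  102.   80.1]
```

View pics/stack.png

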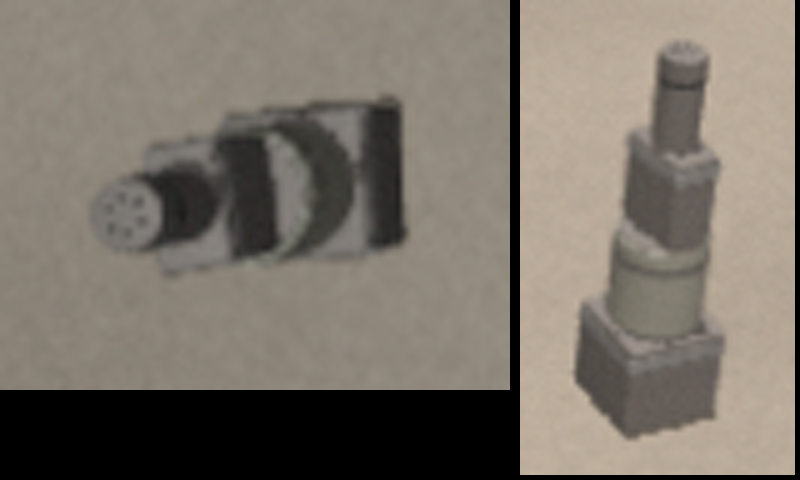

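The crop shows the shaker's top centre at (111,245.5) in the top image and (362.8,120) in the scene image. The oblong tin's lid corners in the top image are near (114.5,235.3), (117.2,255.3) and (130.5,253).

```bash
python3 - <<'E'
from h import *
s=snapshot("top");c=snapshot("scene")
p=lambda x,y:(x/6+90-.4,y/6+210-.4)
print("shaker plane",plane(s,[p(127,213)],219),plane(c,[(362.5,119.7)],219),tri(s,p(127,213),c,(362.5,119.7)))
A,B,C=plane(s,[p(147,152),p(163,272),p(243,258)],165)
print("obl",A,B,C,(A+C)/2,np.linalg.norm(A-B),np.linalg.norm(C-B),np.degrees(np.arctan2(*(A-B)[::-1])),np.degrees(np.arctan2(*(B-C)[::-1])))
print("square bottom corners",plane(c,[((627-520)/5+330,437/5+110)],0))
E
```

```text
shaker plane [[448.12520912 299.00843407]] [[447.28045383 298.09783122]] (array([447.99810397, 298.2424716 , 219.51404969]), np.float64(1.065833093461578))
obl [466.69853302 314.67497307] [424.15731888 308.42930221] [428.76942859 279.44503099] [447.73398081 297.06000203] 42.997247647415534 29.348927301665015 8.35218825283359 99.04136384991176
square bottom corners [[482.38756588 272.45164649]]
```

```bash
python3 -m jog '0 0 -0.3 0 0 0.15 -1; 0 0 0 0 0 0.15 -1; 0 0 0 0 0 0.15 -1; 0 0 0 0 0 0 -1' 40
```

```text
time: 0.8
tool_pos: [271.1, -535.2, 434.7]
tcp_rot: [-180.0, 0.0, -0.1]
ft_force: [0.4, -0.2, 0.2]
finger_gap: 85.3
grip_force: 0.0
```

```bash
python3 -m jog '0.35 -0.5 0 0 0 0 -0.5; 0.35 -0.5 0 0 0 0 -0.5; 0.35 -0.5 0 0 0 0 -0.5; 0.35 -0.5 0 0 0 0 -0.5; 0.36 -0.5 0 0 0 0 -0.5' 40; python3 -m jog '0 -0.583 0 0 0 0 -0.5; 0 -0.583 0 0 0 0 -0.5; 0 -0.583 0 0 0 0 -0.5; 0 -0.583 0 0 0 0 -0.5; 0 -0.583 0 0 0 0 -0.5';python3 -m jog '0 -0.583 0 0 0 0 -0.5; 0 -0.583 0 0 0 0 -0.5; 0 -0.583 0 0 0 0 -0.5; 0 -0.583 0 0 0 0 -0.5; 0 -0.583 0 0 0 0 -0.5';python3 -m jog '0 0 0 0 0 0 -0.5;0 0 0 0 0 0 -0.5'
```

```text
time: 1.42
tool_pos: [448.5, -283.9, 434.8]
tcp_rot: [180.0, -0.0, 0.1]
ft_force: [1.1, -0.9, -0.2]
finger_gap: 64.0
grip_force: 0.0
time: 2.05
tool_pos: [448.0, 7.6, 434.8]
tcp_rot: [180.0, -0.0, 0.1]
ft_force: [1.0, 0.9, -0.3]
finger_gap: 64.5
grip_force: 0.0
time: 2.68
tool_pos: [448.7, 299.3, 434.8]
tcp_rot: [-180.0, -0.0, 0.1]
ft_force: [1.1, -0.7, 0.5]
finger_gap: 64.0
grip_force: 0.0
time: 2.92
tool_pos: [449.0, 297.2, 434.4]
tcp_rot: [180.0, 0.0, 0.0]
ft_force: [0.5, -0.4, -0.3]
finger_gap: 64.2
grip_force: 0.0
```

```bash
python3 -m jog '0 0 0.3 0 0 0 -0.5;0 0 0.3 0 0 0 -0.5; 0 0 0.2 0 0 0 -0.5; 0 0 0 0 0 0 -0.5; 0 0 0 0 0 0 0' 30; python3 -m jog '0 0 0 0 0 0 0.1;0 0 0 0 0 0 0.2;0 0 0 0 0 0 0.3;0 0 0 0 0 0 0.35;0 0 0 0 0 0 0.4';python3 -m jog '0 0 0 0 0 0 0.5;0 0 0 0 0 0 0.6;0 0 0 0 0 0 0.6;0 0 0 0 0 0 0.6'
python3 - <<'E'
from h import *
s=snapshot("top");c=snapshot("scene")
a=cv2.resize(s["img"][190:300,60:180],None,fx=3,fy=3);b=cv2.resize(c["img"][60:210,310:420],None,fx=3,fy=3)
o=np.zeros((450,700,3),np.uint8);o[:330,:360]=a;o[:450,365:695]=b
cv2.imwrite("pics/g1.png",o[:,:,::-1])
E
```

```text
time: 3.55
tool_pos: [449.6, 297.1, 356.0]
tcp_rot: [-180.0, -0.1, -0.2]
ft_force: [0.1, 1.0, -0.5]
finger_gap: 47.2
grip_force: 0.0
time: 4.18
tool_pos: [449.2, 297.4, 354.8]
tcp_rot: [-180.0, -0.0, -0.1]
ft_force: [0.6, 1.0, 0.6]
finger_gap: 25.8
grip_force: 7.3
time: 4.68
tool_pos: [449.2, 297.3, 354.9]
tcp_rot: [-180.0, -0.0, -0.1]
ft_force: [0.0, -0.1, 3.4]
finger_gap: 25.1
grip_force: 29.4
```

View pics/g1.png

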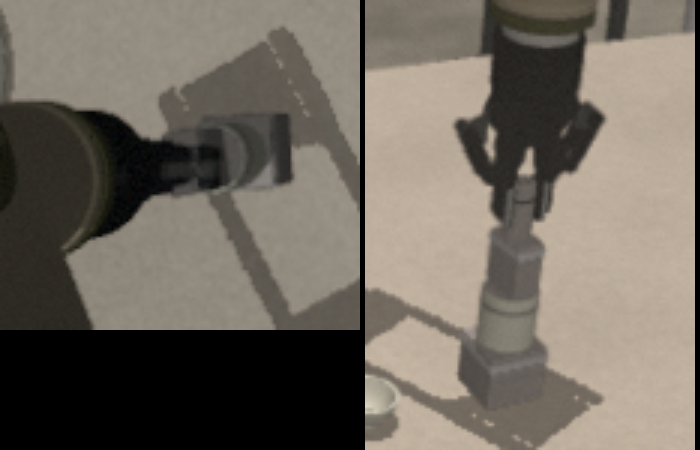

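The shaker is gripped and upright between the pads. Lifting it and carrying it to its stand.

```bash
python3 -m jog '0 0 -0.15 0 0 0 0.6;0 0 -0.3 0 0 0 0.6;0 0 -0.3 0 0 0 0.6;0 0.3 0 0 0 0 0.6;0 0.5 0 0 0 0 0.6'; python3 -m jog '0 0.55 0 0 0 0 0.6;0 0.55 0 0 0 0 0.6;0 0.55 0 0 0 0 0.6;0 0.55 0 0 0 0 0.6;-0.03 0.55 0 0 0 0 0.6';python3 -m jog '-0.04 0.55 0 0 0 0 0.6;0 0.55 0 0 0 0 0.6;0 0.5 0 0 0 0 0.6;0 0.4 0 0 0 0 0.6;0 0.4 0 0 0 0 0.6'
python3 -m jog '0 0.13 0 0 0 0 0.6;0 0 0.4 0 0 0 0.6;0 0 0.4 0 0 0 0.6;0 0 0.4 0 0 0 0.6;0 0 0 0 0 0 0.6'
python3 - <<'E'
from h import *
s=snapshot("top")
im=s["img"];o=cv2.resize(im[190:290,300:430],None,fx=5,fy=5)
cv2.imwrite("pics/p1.png",o[:,:,::-1]);print(sense()["tool_pos"],proj(s,[[442,-310,8]]))
E
```

```text
time: 5.4
tool_pos: [448.8, 217.3, 431.0]
tcp_rot: [-180.0, -0.1, -0.0]
ft_force: [1.7, -1.7, 0.3]
finger_gap: 25.4
grip_force: 29.6
time: 6.02
tool_pos: [444.9, -59.4, 430.6]
tcp_rot: [180.0, -0.1, -0.1]
ft_force: [1.2, 0.4, -0.7]
finger_gap: 25.0
grip_force: 29.6
time: 6.65
tool_pos: [440.4, -299.2, 430.4]
tcp_rot: [180.0, -0.0, -0.2]
ft_force: [-0.1, 1.2, -0.4]
finger_gap: 25.2
grip_force: 29.7
time: 7.28
tool_pos: [439.6, -309.1, 306.5]
tcp_rot: [-179.7, 0.3, -0.1]
ft_force: [0.2, 0.5, -0.3]
finger_gap: 25.5
grip_force: 29.7
[ 440.418819   -309.84784541  309.18551309] [[386.31646058 238.50781954]]
```

View pics/p1.png

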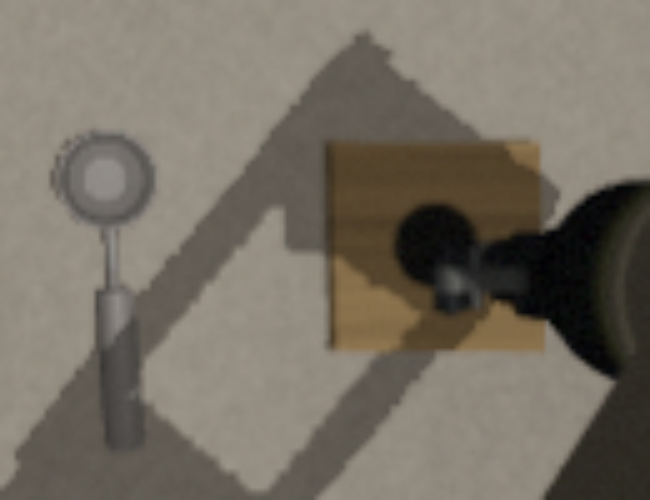

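The held shaker appears at crop (455,290), just above the recess at (435,243), which fits the perspective of something still raised. Lowering it.

```bash
python3 -m jog '0.015 0 0.4 0 0 0 0.6;0 0 0.4 0 0 0 0.6;0 0 0.15 0 0 0 0.6;0 0 0.1 0 0 0 0.6;0 0 0 0 0 0 0.6'; python3 -m jog '0 0 0.02 0 0 0 0.6; 0 0 0.02 0 0 0 0.6;0 0 0 0 0 0 0.6'
```

```text
time: 7.95
tool_pos: [442.7, -311.0, 205.8]
tcp_rot: [180.0, -0.1, -0.1]
ft_force: [0.6, 0.1, -0.7]
finger_gap: 25.4
grip_force: 29.7
time: 8.32
tool_pos: [442.2, -310.7, 200.9]
tcp_rot: [180.0, -0.0, -0.1]
ft_force: [-0.2, -0.6, -0.6]
finger_gap: 25.0
grip_force: 29.7
```

```bash
python3 -m jog '0 0 0.015 0 0 0 0.6; 0 0 0 0 0 0 0.6;0 0 0.015 0 0 0 0.6; 0 0 0 0 0 0 0.6'
```

```text
time: 8.82
tool_pos: [442.3, -310.8, 197.9]
tcp_rot: [180.0, -0.0, -0.1]
ft_force: [0.2, -0.7, 2.4]
finger_gap: 25.5
grip_force: 29.9
```

```bash
python3 -m jog '0 0 0 0 0 0 0.2; 0 0 0 0 0 0 0;0 0 0 0 0 0 -0.2; 0 0 0 0 0 0 -0.5;0 0 -0.1 0 0 0 -0.5';python3 -m jog '0 0 -0.3 0 0 0 -0.5;0 0 -0.6 0 0 0 -0.5;0 0 -0.6 0 0 0 -0.5;0 -0.5 -0.2 0 0 0 -0.5;0 -0.6 0 0 0 0 -0.5';python3 -m jog '0 -0.6 0 0 0 0 -0.5;0 -0.6 0 0 0 0 -0.5;0 -0.6 0 0 0 0 -0.5;0 0 0 0 0 0 -0.5'
python3 - <<'E'
from h import *
s=snapshot("top");c=snapshot("scene")
a=cv2.resize(s["img"][200:280,340:430],None,fx=4,fy=4);b=cv2.resize(c["img"][180:260,100:180],None,fx=4,fy=4)
d=cv2.resize(s["img"][210:275,90:175],None,fx=6,fy=6,interpolation=cv2.INTER_CUBIC)[:,:,:]
d=cv2.resize(s["img"][215:265,95:165],None,fx=6,fy=6,interpolation=cv2.INTER_CUBIC)
o=np.zeros((600,800,3),np.uint8);o[:320,:360]=a;o[:320,365:685]=b[:, :320]
d=d[:280];o[320:600,:420]=d[:280]
e=cv2.resize(c["img"][128:196,335:380],None,fx=4,fy=4,interpolation=cv2.INTER_CUBIC);o[325:597,430:610]=e
cv2.imwrite("pics/p1b.png",o[:,:,::-1])
E
```

```text
time: 9.45
tool_pos: [441.7, -310.3, 207.1]
tcp_rot: [-179.9, 0.1, -0.1]
ft_force: [0.9, -0.2, 0.2]
finger_gap: 64.1
grip_force: 0.0
time: 10.07
tool_pos: [442.8, -200.5, 381.6]
tcp_rot: [179.8, -0.3, -0.3]
ft_force: [1.5, 0.7, 1.4]
finger_gap: 64.0
grip_force: 0.0
time: 10.58
tool_pos: [442.6, -17.1, 378.6]
tcp_rot: [-180.0, -0.1, 0.2]
ft_force: [-0.5, -0.8, 0.3]
finger_gap: 64.2
grip_force: 0.0
```

View pics/p1b.png

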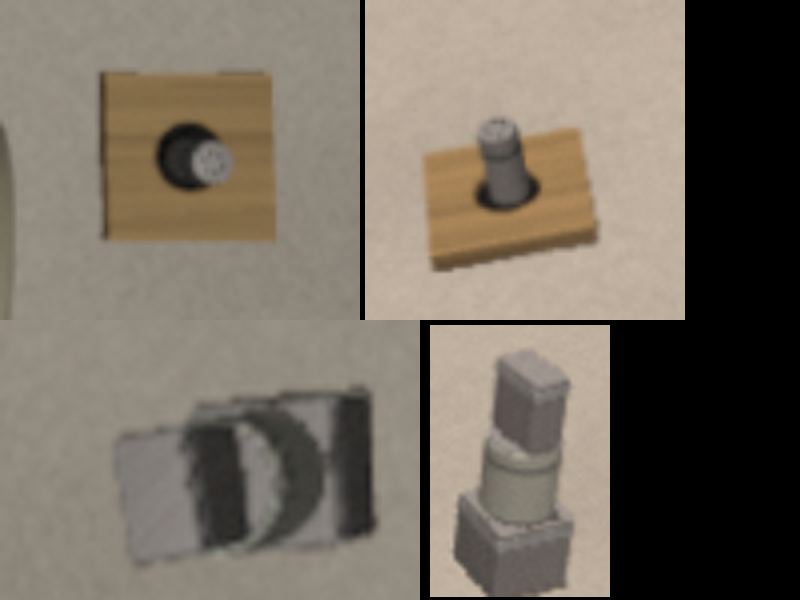

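The shaker stands upright in its recess. In the bottom-left crop the oblong lid corners are (117,117), (135,243), (208,229) and (190,105), measured from the crop's own origin.

```bash
python3 - <<'E'
from h import *
s=snapshot("top");c=snapshot("scene")
p=lambda x,y:(x/6+95-.4,y/6+215-.4)
q=plane(s,[p(117,117),p(135,243),p(208,229),p(190,105)],165)
print(q.mean(0),np.linalg.norm(np.diff(q,axis=0),axis=1),[np.degrees(np.arctan2(*d[::-1])) for d in (q[0]-q[1],q[3]-q[2],q[0]-q[3],q[1]-q[2])])
# scene lid corners, crop 4x offset (335,128), origin (430,325)
r=lambda x,y:((x-430)/4+335-.4,(y-325)/4+128-.4)
q=plane(c,[r(497,363),r(525,351),r(569,379),r(543,394)],165)
print(q,q.mean(0))
E
```

```text
[448.26812313 297.93930171] [45.22264018 26.85040236 44.45640752] [np.float64(8.898145072790413), np.float64(8.874804751905623), np.float64(98.3183452652166), np.float64(99.95315566896521)]
[[436.17585931 277.05488126]
 [427.13753199 302.42663446]
 [469.51301615 313.13797521]
 [481.7053582  287.64548638]] [453.63294141 295.06624433]
```

```bash
python3 -m jog '0.06 -0.6 0 0 0 0 -0.5;0 -0.6 0 0 0 0 -0.5;0 -0.6 0 0 0 0 -0.5;0 -0.6 0 0 0 0 -0.5;0 -0.5 0 0 0 0 -0.5' 40;python3 -m jog '0 -0.245 0 0 0 0 -0.5;0 0 0 0 0 -0.15 -0.5;0 0 0 0 0 0 -0.5;0 0 0.3 0 0 0 -0.5'
```

```text
time: 11.4
tool_pos: [450.3, 269.9, 377.8]
tcp_rot: [180.0, -0.0, -0.3]
ft_force: [0.2, -0.3, 0.7]
finger_gap: 63.9
grip_force: 0.0
time: 11.9
tool_pos: [451.5, 293.1, 350.2]
tcp_rot: [-179.9, -0.3, 8.5]
ft_force: [-0.2, -0.0, 0.7]
finger_gap: 64.4
grip_force: 0.0
```

```bash
python3 -m jog '-0.02 -0.03 0 0 0 0 -0.5;0 0 0 0 0 0 -0.5'
```

```text
time: 12.15
tool_pos: [447.5, 296.0, 348.4]
tcp_rot: [-180.0, -0.0, 8.7]
ft_force: [-1.0, -0.2, 0.3]
finger_gap: 64.1
grip_force: 0.0
```

```bash
python3 -m jog '0.01 -0.01 0.2 0 0 0 -0.5;0 0 0.2 0 0 0 -0.5;0 0 0.12 0 0 0 -0.5;0 0 0 0 0 0 -0.3;0 0 0 0 0 0 -0.2'; python3 -m jog '0 0 0 0 0 0 0;0 0 0 0 0 0 0.1;0 0 0 0 0 0 0.2;0 0 0 0 0 0 0.3;0 0 0 0 0 0 0.4';python3 -m jog '0 0 0 0 0 0 0.5;0 0 0 0 0 0 0.6;0 0 0 0 0 0 0.6'
```

```text
time: 12.78
tool_pos: [448.3, 297.8, 296.3]
tcp_rot: [-180.0, -0.0, 8.9]
ft_force: [0.6, 0.2, 0.3]
finger_gap: 51.1
grip_force: 0.0
time: 13.4
tool_pos: [448.1, 297.7, 296.0]
tcp_rot: [-180.0, -0.0, 8.9]
ft_force: [0.4, 0.3, 2.5]
finger_gap: 27.6
grip_force: 39.8
time: 13.78
tool_pos: [448.2, 297.7, 296.0]
tcp_rot: [-180.0, -0.0, 8.9]
ft_force: [0.4, 0.3, 3.9]
finger_gap: 27.6
grip_force: 39.9
```

```bash
python3 -m jog '0 0 -0.15 0 0 0 0.6;0 0 -0.3 0 0 0 0.6;0 0 -0.35 0 0 0 0.6;0 0 0 0 0 -0.103 0.6;0.3 0.27 0 0 0 0 0.6';python3 -m jog '0.4 0.36 0 0 0 0 0.6;0.4 0.36 0 0 0 0 0.6;0.4 0.36 0 0 0 0 0.6;0.3 0.27 0 0 0 0 0.6;0.13 0.12 0 0 0 0 0.6';python3 -m jog '0 0 0 0 0 0 0.6;0 0 0.4 0 0 0 0.6;0 0 0.4 0 0 0 0.6;0 0 0.4 0 0 0 0.6;0 0 0 0 0 0 0.6';python3 -m jog '0 0 0 0 0 0 0.6'
```

```text
time: 14.4
tool_pos: [483.1, 280.3, 377.2]
tcp_rot: [-180.0, -0.0, 15.3]
ft_force: [0.0, 0.3, -1.1]
finger_gap: 27.4
grip_force: 39.6
time: 15.02
tool_pos: [681.1, 177.8, 375.4]
tcp_rot: [180.0, 0.1, 14.9]
ft_force: [0.3, -0.2, -1.3]
finger_gap: 27.5
grip_force: 39.7
time: 15.65
tool_pos: [676.8, 180.0, 251.1]
tcp_rot: [-180.0, 0.5, 15.1]
ft_force: [-0.7, 0.5, -0.8]
finger_gap: 27.8
grip_force: 39.6
time: 15.78
tool_pos: [679.7, 180.3, 257.8]
tcp_rot: [180.0, -0.1, 15.1]
ft_force: [-0.0, 0.4, -0.7]
finger_gap: 27.8
grip_force: 39.6
```

```bash
python3 -m jog '0.01 0 0.3 0 0 0 0.6;0 0 0.2 0 0 0 0.6;0 0 0.05 0 0 0 0.6;0 0 0 0 0 0 0.6;0 0 0.03 0 0 0 0.6';python3 -m jog '0 0 0.02 0 0 0 0.6;0 0 0 0 0 0 0.6;0 0 0 0 0 0 0.6'
```

```text
time: 16.4
tool_pos: [681.3, 180.0, 199.4]
tcp_rot: [180.0, -0.2, 15.0]
ft_force: [-0.8, -0.7, -0.4]
finger_gap: 27.7
grip_force: 39.7
time: 16.77
tool_pos: [680.6, 179.9, 195.9]
tcp_rot: [180.0, -0.0, 15.0]
ft_force: [0.5, -0.4, -2.1]
finger_gap: 27.9
grip_force: 39.7
```

```bash
python3 - <<'E'
from h import *
s=snapshot("top");c=snapshot("scene")
a=cv2.resize(s["img"][110:190,140:240],None,fx=4,fy=4);b=cv2.resize(c["img"][180:280,310:400],None,fx=4,fy=4)
o=np.zeros((400,770,3),np.uint8);o[:320,:400]=a;o[:400,405:765]=b
cv2.imwrite("pics/p2.png",o[:,:,::-1])
E
```

```text
(no output)
```

View pics/p2.png

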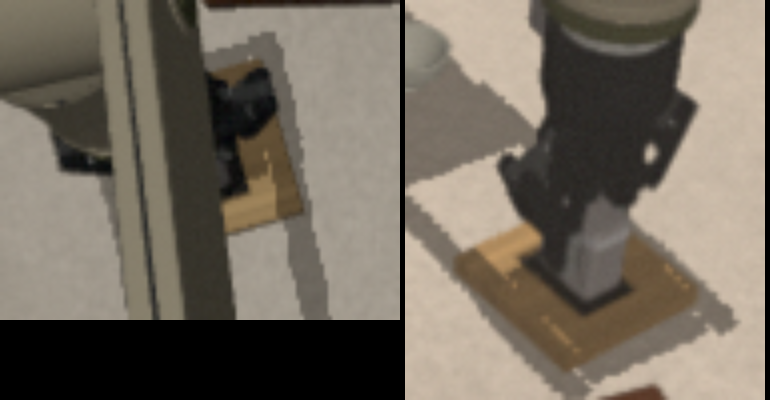

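The tin is inside the recess, with a dark margin showing on its visible sides. Seating and releasing it.

```bash
python3 -m jog '0 0 0.015 0 0 0 0.6;0 0 0 0 0 0 0.6;0 0 0.01 0 0 0 0.6;0 0 0 0 0 0 0.6'
```

```text
time: 17.38
tool_pos: [680.5, 179.9, 193.2]
tcp_rot: [180.0, 0.0, 15.0]
ft_force: [0.7, -0.4, -1.5]
finger_gap: 27.7
grip_force: 39.8
```

```bash
python3 -m jog '0 0 0.01 0 0 0 0.6;0 0 0 0 0 0 0.6;0 0 0 0 0 0 0.6';python3 -m jog '0 0 0.01 0 0 0 0.6;0 0 0 0 0 0 0.6;0 0 0 0 0 0 0.6'
```

```text
time: 17.75
tool_pos: [680.7, 179.9, 193.1]
tcp_rot: [180.0, -0.0, 15.0]
ft_force: [-3.9, -0.9, 5.3]
finger_gap: 27.4
grip_force: 40.4
time: 18.12
tool_pos: [680.8, 180.0, 193.0]
tcp_rot: [180.0, -0.0, 15.0]
ft_force: [-6.5, -0.9, 10.9]
finger_gap: 27.6
grip_force: 41.2
```

```bash
python3 -m jog '0 0 0 0 0 0 0.2;0 0 0 0 0 0 0;0 0 0 0 0 0 -0.3;0 0 -0.1 0 0 0 -0.5;0 0 -0.4 0 0 0 -0.5'; python3 -m jog '0 0 -0.5 0 0 0 -0.5;0 0 -0.5 0 0 0 -1;0 0 -0.2 0 0 0.125 -1;-0.4 0.4 0 0 0 0.125 -1;-0.4 0.4 0 0 0 0 -1';python3 -m jog '-0.4 0.4 0 0 0 0 -1;-0.4 0.4 0 0 0 0 -1;-0.4 0.4 0 0 0 0 -1;0 0 0 0 0 0 -1'
python3 - <<'E'
from h import *
s=snapshot("top");c=snapshot("scene")
o=np.zeros((600,800,3),np.uint8)
o[:240,:300]=cv2.resize(s["img"][110:190,140:240],None,fx=3,fy=3);o[:240,305:575]=cv2.resize(c["img"][200:280,310:400],None,fx=3,fy=3)
o[250:600,:490]=cv2.resize(s["img"][215:265,100:170],None,fx=7,fy=7,interpolation=cv2.INTER_CUBIC)
o[250:600,500:800]=cv2.resize(c["img"][145:195+20,330:390],None,fx=5,fy=5,interpolation=cv2.INTER_CUBIC)
cv2.imwrite("pics/p2b.png",o[:,:,::-1])
E
```

```text
time: 18.75
tool_pos: [679.1, 179.6, 238.5]
tcp_rot: [-180.0, 0.4, 15.0]
ft_force: [-0.5, 0.4, -0.2]
finger_gap: 63.9
grip_force: 0.0
time: 19.38
tool_pos: [605.6, 94.1, 362.2]
tcp_rot: [180.0, -0.1, -0.0]
ft_force: [-0.2, 0.5, 0.2]
finger_gap: 85.2
grip_force: 0.0
time: 19.88
tool_pos: [484.1, -27.1, 361.6]
tcp_rot: [180.0, -0.0, -0.2]
ft_force: [0.6, 0.9, 0.1]
finger_gap: 85.6
grip_force: 0.0
```

View pics/p2b.png

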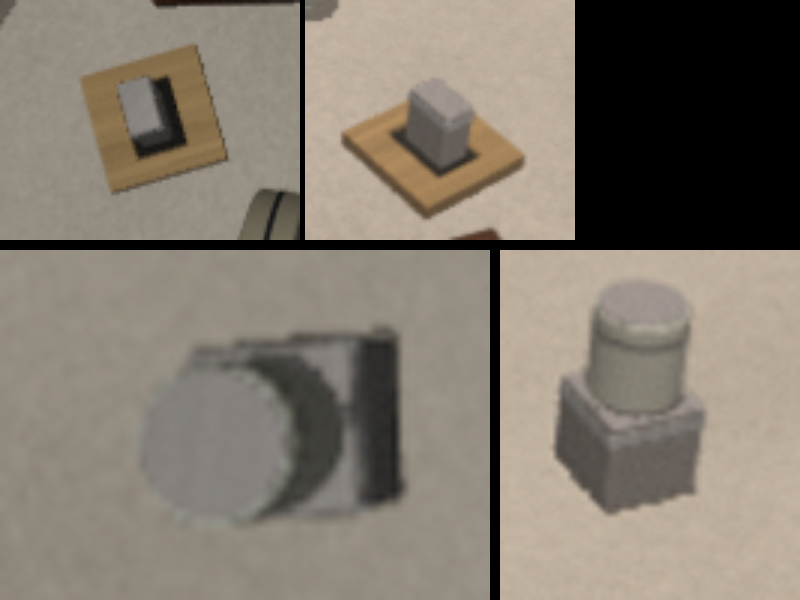

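The oblong tin sits upright in its recess. The jar's top disc is centred at crop (217,442), with a diameter of about 22.6 px (51 mm).

```bash
python3 - <<'E'
from h import *
s=snapshot("top");c=snapshot("scene")
p=(217/7+100-.4,192/7+215-.4);q=((642-500)/5+330-.4,(305-250)/5+145-.4)
print(plane(s,[p],111),plane(c,[q],111),tri(s,p,c,q),sense()["tool_pos"])
E
```

```text
[[448.56428165 298.32255175]] [[448.39412204 296.76634455]] (array([448.35427385, 297.57190992, 111.04371563]), np.float64(1.4496696832062521)) [486.94567455 -24.65382292 362.0160263 ]
```

```bash
python3 -m jog '-0.15 -0.5 0 0 0 0 -1;-0.2 -0.55 0 0 0 0 -1;-0.03 -0.6 0 0 0 0 -1;0 -0.6 0 0 0 0 -1;0 -0.5 0 0 0 0 -1' 50;python3 -m jog '0 -0.3 0 0 0 0 -1;0 -0.17 0 0 0 0 -1;0 0 0 0 0 0 -1;0 0 0 0 0 0 -1'
```

```text
time: 20.7
tool_pos: [447.8, 253.5, 361.6]
tcp_rot: [-180.0, -0.0, 0.2]
ft_force: [0.5, -1.0, -0.4]
finger_gap: 85.4
grip_force: 0.0
time: 21.2
tool_pos: [448.2, 296.2, 361.1]
tcp_rot: [180.0, 0.0, 0.0]
ft_force: [0.0, 0.0, 0.5]
finger_gap: 85.4
grip_force: 0.0
```

```bash
python3 -m jog '0 -0.015 0.4 0 0 0 -1;0 0 0.3 0 0 0 -1;0 0 0.3 0 0 0 -1;0 0 0.2 0 0 0 -1;0 0 0 0 0 0 -1';python3 -m jog '0 0 0 0 0 0 -0.8;0 0 0 0 0 0 -0.7;0 0 0 0 0 0 -0.6;0 0 0 0 0 0 -0.5;0 0 0 0 0 0 -0.4';python3 -m jog '0 0 0 0 0 0 -0.3;0 0 0 0 0 0 -0.2;0 0 0 0 0 0 0;0 0 0 0 0 0 0.2;0 0 0 0 0 0 0.2'
```

```text
time: 21.82
tool_pos: [447.5, 296.7, 239.5]
tcp_rot: [179.9, 0.2, -0.1]
ft_force: [-0.1, 0.0, -0.8]
finger_gap: 85.5
grip_force: 0.0
time: 22.45
tool_pos: [448.0, 298.4, 241.3]
tcp_rot: [-180.0, -0.0, 0.0]
ft_force: [0.1, -0.9, -0.6]
finger_gap: 59.6
grip_force: 0.0
time: 23.08
tool_pos: [448.1, 298.5, 241.4]
tcp_rot: [-180.0, -0.0, 0.0]
ft_force: [0.1, 0.9, 2.0]
finger_gap: 53.3
grip_force: 53.0
```

```bash
python3 -m jog '0 0 -0.15 0 0 0 0.2;0 0 -0.3 0 0 0 0.2;0 0 -0.4 0 0 0 0.2;0.12 0.25 -0.2 0 0 0 0.2;0.2 0.41 0 0 0 0 0.2';python3 -m jog '0.25 0.52 0 0 0 0 0.2;0.25 0.52 0 0 0 0 0.2;0.25 0.52 0 0 0 0 0.2;0.25 0.52 0 0 0 0 0.2;0.25 0.52 0 0 0 0 0.2';python3 -m jog '0.25 0.52 0 0 0 0 0.2;0.25 0.52 0 0 0 0 0.2;0.15 0.3 0 0 0 0 0.2;0.1 0.18 0 0 0 0 0.2;0 0 0 0 0 0 0.2';python3 -m jog '0 0 0.4 0 0 0 0.2;0 0 0.4 0 0 0 0.2;0 0 0.25 0 0 0 0.2;0 0 0 0 0 0 0.2;0 0 0 0 0 0 0.2'
```

```text
time: 23.7
tool_pos: [480.5, 232.7, 349.3]
tcp_rot: [-179.9, -0.2, 0.2]
ft_force: [1.0, -0.2, -3.8]
finger_gap: 53.1
grip_force: 53.3
time: 24.32
tool_pos: [605.5, -29.4, 346.5]
tcp_rot: [-180.0, 0.0, 0.0]
ft_force: [0.8, 0.4, -2.4]
finger_gap: 53.2
grip_force: 53.3
time: 24.95
tool_pos: [680.3, -181.1, 345.7]
tcp_rot: [-180.0, 0.1, -0.1]
ft_force: [-0.5, 0.7, -2.7]
finger_gap: 52.7
grip_force: 53.4
time: 25.58
tool_pos: [680.7, -179.1, 242.9]
tcp_rot: [180.0, -0.1, 0.1]
ft_force: [-0.2, 0.9, -3.5]
finger_gap: 52.8
grip_force: 53.4
```

```bash
python3 -m jog '0 0 0.3 0 0 0 0.2;0 0 0.1 0 0 0 0.2;0 0 0.05 0 0 0 0.2;0 0 0 0 0 0 0.2;0 0 0 0 0 0 0.2'
python3 - <<'E'
from h import *
s=snapshot("top");c=snapshot("scene")
a=cv2.resize(s["img"][110:190,280:380],None,fx=4,fy=4);b=cv2.resize(c["img"][220:320,160:250],None,fx=4,fy=4)
o=np.zeros((400,770,3),np.uint8);o[:320,:400]=a;o[:400,405:765]=b
cv2.imwrite("pics/p3.png",o[:,:,::-1])
E
```

```text
time: 26.2
tool_pos: [680.8, -179.7, 197.5]
tcp_rot: [180.0, -0.1, 0.0]
ft_force: [-0.4, -0.9, -3.8]
finger_gap: 52.9
grip_force: 53.4
```

View pics/p3.png

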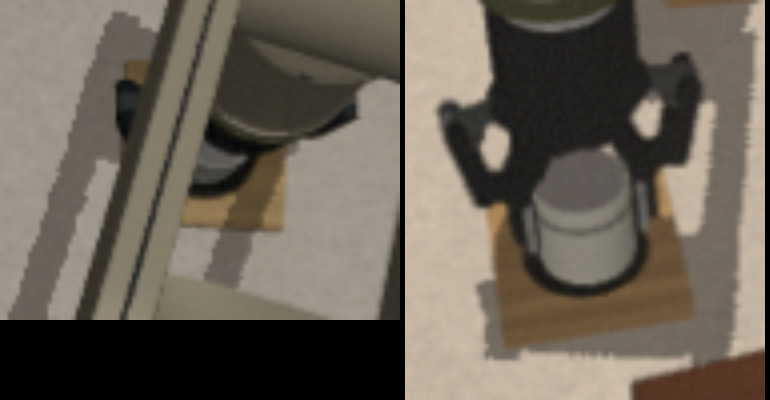

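The jar is centred in its recess, with a dark ring visible all around its base at crop (588,270). Lowering it gently.

```bash
python3 -m jog '0 0 0.03 0 0 0 0.2;0 0 0 0 0 0 0.2;0 0 0 0 0 0 0.2';python3 -m jog '0 0 0.01 0 0 0 0.2;0 0 0 0 0 0 0.2';python3 -m jog '0 0 0.01 0 0 0 0.2;0 0 0 0 0 0 0.2'
```

```text
time: 26.68
tool_pos: [680.5, -179.6, 193.5]
tcp_rot: [180.0, -0.0, 0.0]
ft_force: [1.0, 0.0, -1.0]
finger_gap: 53.1
grip_force: 53.7
time: 26.92
tool_pos: [680.6, -179.6, 193.5]
tcp_rot: [180.0, -0.0, 0.0]
ft_force: [-2.5, 0.9, 6.2]
finger_gap: 53.0
grip_force: 54.1
time: 27.18
tool_pos: [680.6, -179.5, 193.4]
tcp_rot: [180.0, -0.0, 0.0]
ft_force: [-7.2, 2.3, 12.2]
finger_gap: 52.7
grip_force: 54.7
```

```bash
python3 -m jog '0 0 0 0 0 0 -0.2;0 0 0 0 0 0 -0.5;0 0 0 0 0 0 -1;0 0 -0.1 0 0 0 -1;0 0 -0.4 0 0 0 -1'; python3 -m jog '0 0 -0.5 0 0 0 -1;0 0 -0.5 0 0 0 -1;-0.3 0 0 0 0 0 -1;-0.5 -0.2 0 0 0 0 -1;-0.5 -0.2 0 0 0 0 -1';python3 -m jog '-0.4 -0.4 0 0 0 0 -1;-0.3 -0.4 0 0 0 0 -1;0 -0.3 0 0 0 0 -1;0 0 0 0 0 0 -1'
python3 - <<'E'
from h import *
s=snapshot("top");c=snapshot("scene")
o=np.zeros((600,800,3),np.uint8)
o[:240,:300]=cv2.resize(s["img"][110:190,280:380],None,fx=3,fy=3);o[:240,305:575]=cv2.resize(c["img"][240:320,160:250],None,fx=3,fy=3)
o[250:600,:490]=cv2.resize(s["img"][215:265,100:170],None,fx=7,fy=7,interpolation=cv2.INTER_CUBIC)
o[250:600,500:800]=cv2.resize(c["img"][145:195+20,330:390],None,fx=5,fy=5,interpolation=cv2.INTER_CUBIC)
cv2.imwrite("pics/p3b.png",o[:,:,::-1])
E
```

```text
time: 27.8
tool_pos: [678.9, -179.0, 238.3]
tcp_rot: [-179.9, 0.4, 0.0]
ft_force: [0.8, 0.3, 0.7]
finger_gap: 85.7
grip_force: 0.0
time: 28.42
tool_pos: [549.0, -139.3, 341.9]
tcp_rot: [180.0, -0.1, 0.0]
ft_force: [0.5, 0.7, 0.8]
finger_gap: 85.5
grip_force: 0.0
time: 28.92
tool_pos: [480.0, -28.1, 342.1]
tcp_rot: [-180.0, -0.1, 0.2]
ft_force: [-0.2, -1.1, 0.1]
finger_gap: 85.3
grip_force: 0.0
```

View pics/p3b.png

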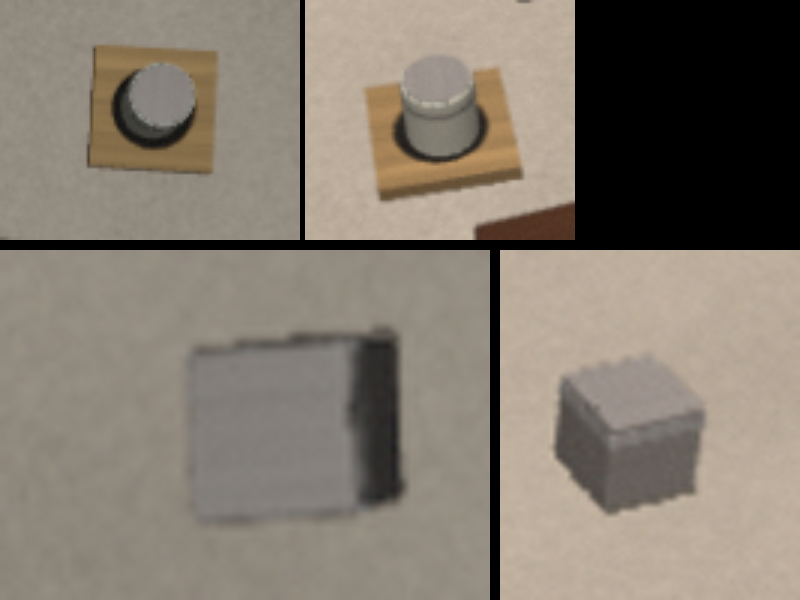

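The jar is seated upright. The square tin's lid corners in the bottom-left crop are about (190,350), (195,520), (357,513) and (349,343).

```bash
python3 - <<'E'
from h import *
s=snapshot("top");c=snapshot("scene")
p=lambda x,y:(x/7+100-.4,(y-250)/7+215-.4)
q=plane(s,[p(190,350),p(195,520),p(357,513),p(349,343)],56)
print(q.mean(0),np.linalg.norm(np.diff(q,axis=0),axis=1),[np.degrees(np.arctan2(*d[::-1])) for d in (q[0]-q[1],q[3]-q[2],q[0]-q[3],q[1]-q[2])])
r=lambda x,y:((x-500)/5+330-.4,(y-250)/5+145-.4)
q=plane(c,[r(563,376),r(648,356),r(703,412),r(612,432)],56)
print(q.mean(0),np.linalg.norm(np.diff(q,axis=0),axis=1),[np.degrees(np.arctan2(*d[::-1])) for d in (q[1]-q[0],q[2]-q[1])],sense()["tool_pos"])
E
```

```text
[449.3668915  298.92788071] [58.65100453 56.9533126  58.51980554] [np.float64(2.1652356861867004), np.float64(2.9241923190534194), np.float64(91.59883726770451), np.float64(91.74369217222363)]
[451.78377479 295.00589277] [55.08760247 60.04353594 56.45080519] [np.float64(93.91285714311861), np.float64(3.1848492417338834)] [480.53044761 -30.33220762 341.52085727]
```

```bash
python3 -m jog '-0.15 -0.5 0 0 0 0 -1;-0.155 -0.55 0 0 0 0 -1;0 -0.6 0 0 0 0 -1;0 -0.6 0 0 0 0 -1;0 -0.5 0 0 0 0 -1' 50;python3 -m jog '0 -0.35 0 0 0 0 -1;0 -0.185 0 0 0 0 -1;0 0 0.3 0 0 -0.042 -1;0 0 0.2 0 0 0 -1;0 0 0 0 0 0 -1'
```

```text
time: 29.75
tool_pos: [449.9, 246.8, 341.3]
tcp_rot: [-180.0, -0.0, 0.0]
ft_force: [-0.5, -0.4, -0.3]
finger_gap: 85.7
grip_force: 0.0
time: 30.38
tool_pos: [449.3, 297.5, 289.1]
tcp_rot: [179.9, 0.2, 2.5]
ft_force: [-1.2, 0.1, 1.1]
finger_gap: 85.2
grip_force: 0.0
```

```bash
python3 -m jog '0 0 0.3 0 0 0 -1;0 0 0.3 0 0 0 -1;0 0 0.25 0 0 0 -1;0 0 0.15 0 0 0 -1;0 0 0 0 0 0 -1';python3 -m jog '0 0 0 0 0 0 -0.8;0 0 0 0 0 0 -0.7;0 0 0 0 0 0 -0.6;0 0 0 0 0 0 -0.5;0 0 0 0 0 0 -0.4';python3 -m jog '0 0 0 0 0 0 -0.3;0 0 0 0 0 0 -0.2;0 0 0 0 0 0 0;0 0 0 0 0 0 0.1;0 0 0 0 0 0 0.1'
```

```text
time: 31.0
tool_pos: [449.6, 298.4, 190.9]
tcp_rot: [180.0, 0.1, 2.5]
ft_force: [0.3, -0.3, 0.3]
finger_gap: 85.2
grip_force: 0.0
time: 31.62
tool_pos: [449.6, 298.9, 191.5]
tcp_rot: [-180.0, -0.0, 2.6]
ft_force: [-1.7, -0.8, 2.2]
finger_gap: 60.0
grip_force: 9.4
time: 32.25
tool_pos: [449.7, 299.0, 191.7]
tcp_rot: [-180.0, -0.0, 2.6]
ft_force: [-1.3, -1.0, 6.1]
finger_gap: 59.6
grip_force: 54.9
```

```bash
python3 -m jog '0 0 -0.15 0 0 0 0.1;0 0 -0.35 0 0 0 0.1;0 0 -0.5 0 0 0 0.1;0 0 -0.2 0 0 0.105 0.1;0 0 0 0 0 0.105 0.1';python3 -m jog '0.04 0.3 0 0 0 0 0.1;0.06 0.45 0 0 0 0 0.1;0.07 0.55 0 0 0 0 0.1;0.07 0.55 0 0 0 0 0.1;0.07 0.55 0 0 0 0 0.1';python3 -m jog '0.06 0.45 0 0 0 0 0.1;0.043 0.344 0 0 0 0 0.1;0 0 0 0 0 0 0.1;0 0 0 0 0 0 0.1'
```

```text
time: 32.88
tool_pos: [450.2, 299.3, 314.7]
tcp_rot: [-179.8, -0.2, -10.2]
ft_force: [0.0, 0.0, -2.7]
finger_gap: 59.2
grip_force: 54.6
time: 33.5
tool_pos: [437.6, 55.6, 311.7]
tcp_rot: [-180.0, -0.0, -10.0]
ft_force: [1.1, -0.8, -1.6]
finger_gap: 59.1
grip_force: 54.7
time: 34.0
tool_pos: [434.4, -22.5, 311.4]
tcp_rot: [-180.0, 0.0, -10.1]
ft_force: [0.1, -0.1, -2.5]
finger_gap: 59.4
grip_force: 54.9
```

```bash
python3 -m jog '0 0 0.4 0 0 0 0.1;0 0 0.4 0 0 0 0.1;0 0 0.2 0 0 0 0.1;0 0 0.06 0 0 0 0.1;0 0 0 0 0 0 0.1';python3 -m jog '0 0 0 0 0 0 0.1'
python3 - <<'E'
from h import *
s=snapshot("top");c=snapshot("scene")
a=cv2.resize(s["img"][200:290,220:320],None,fx=4,fy=4);b=cv2.resize(c["img"][150:250,200:290],None,fx=4,fy=4)
o=np.zeros((400,770,3),np.uint8);o[:360,:400]=a;o[:400,405:765]=b
cv2.imwrite("pics/p4.png",o[:,:,::-1])
E
```

```text
time: 34.62
tool_pos: [434.7, -22.2, 205.5]
tcp_rot: [-180.0, 0.0, -10.0]
ft_force: [0.2, 0.2, -2.1]
finger_gap: 59.1
grip_force: 55.0
time: 34.75
tool_pos: [435.3, -22.7, 206.5]
tcp_rot: [-180.0, -0.1, -10.0]
ft_force: [-0.2, 0.2, -2.2]
finger_gap: 59.6
grip_force: 55.0
```

View pics/p4.png

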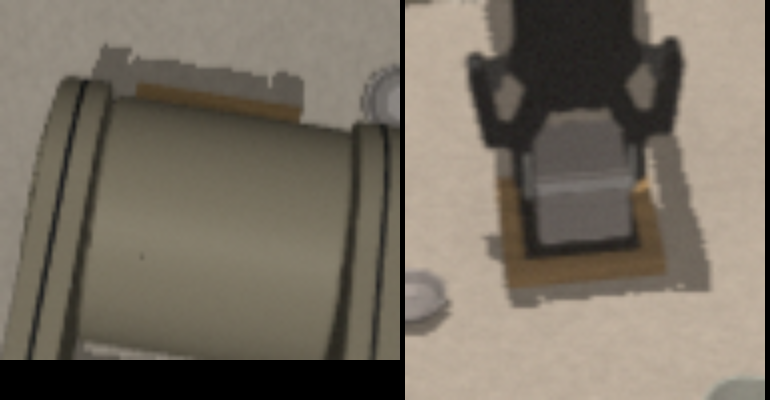

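The square tin sits inside the recess outline, with dark margins left, right and in front at crop (585,245). Lowering it.

```bash
python3 -m jog '0 0 0.03 0 0 0 0.1;0 0 0.02 0 0 0 0.1;0 0 0 0 0 0 0.1';python3 -m jog '0 0 0.015 0 0 0 0.1;0 0 0 0 0 0 0.1;0 0 0 0 0 0 0.1';python3 -m jog '0 0 0.01 0 0 0 0.1;0 0 0 0 0 0 0.1'
```

```text
time: 35.22
tool_pos: [434.3, -22.9, 199.9]
tcp_rot: [-180.0, 0.0, -10.0]
ft_force: [0.2, -0.8, -2.7]
finger_gap: 59.6
grip_force: 55.0
time: 35.6
tool_pos: [434.7, -22.9, 199.6]
tcp_rot: [180.0, 0.0, -10.0]
ft_force: [-5.9, 0.9, 10.4]
finger_gap: 59.2
grip_force: 56.3
time: 35.85
tool_pos: [434.8, -22.9, 199.6]
tcp_rot: [180.0, 0.0, -10.0]
ft_force: [-14.8, 2.8, 24.2]
finger_gap: 59.2
grip_force: 57.9
```

```bash
python3 -m jog '0 0 -0.015 0 0 0 0.1;0 0 0 0 0 0 -0.4;0 0 0 0 0 0 -0.7;0 0 0 0 0 0 -1;0 0 0 0 0 0 -1';python3 -m jog '0 0 -0.1 0 0 0 -1;0 0 -0.4 0 0 0 -1;0 0 -0.5 0 0 0 -1;0 0 -0.5 0 0 0 -1;0 -0.5 0 0 0 0 -1';python3 -m jog '0 -0.6 0 0 0 0 -1;0 -0.6 0 0 0 0 -1;0 -0.6 0 0 0 0 -1;0 -0.6 0 0 0 0 -1;0 0 0 0 0 0 -1'
python3 - <<'E'
from h import *
s=snapshot("top");c=snapshot("scene")
o=np.zeros((560,800,3),np.uint8)
o[:540,:398]=cv2.resize(s["img"][110:290,150:420],(398,270)).repeat(2,0)[:540] if 0 else cv2.copyMakeBorder(cv2.resize(s["img"][110:290,150:420],(398,265)),0,275,0,0,0)
o[:265,400:798]=cv2.resize(c["img"][180:310,100:295],(398,265))
o[280:560,:350]=cv2.resize(s["img"][210:274,232:312],(350,280));o[280:560,360:680]=cv2.resize(c["img"][160:230,205:285],(320,280))
cv2.imwrite("pics/end.png",o[:,:,::-1])
E
```

```text
time: 36.48
tool_pos: [434.4, -22.8, 199.0]
tcp_rot: [180.0, 0.0, -10.0]
ft_force: [-0.2, -0.2, 0.0]
finger_gap: 85.4
grip_force: 0.0
time: 37.1
tool_pos: [444.9, 24.9, 355.4]
tcp_rot: [-180.0, -0.6, -10.3]
ft_force: [1.5, 1.0, -0.2]
finger_gap: 85.6
grip_force: 0.0
time: 37.72
tool_pos: [484.7, 266.3, 349.4]
tcp_rot: [-180.0, 0.0, -9.8]
ft_force: [-0.1, -0.4, -0.2]
finger_gap: 85.5
grip_force: 0.0
```

View pics/end.png

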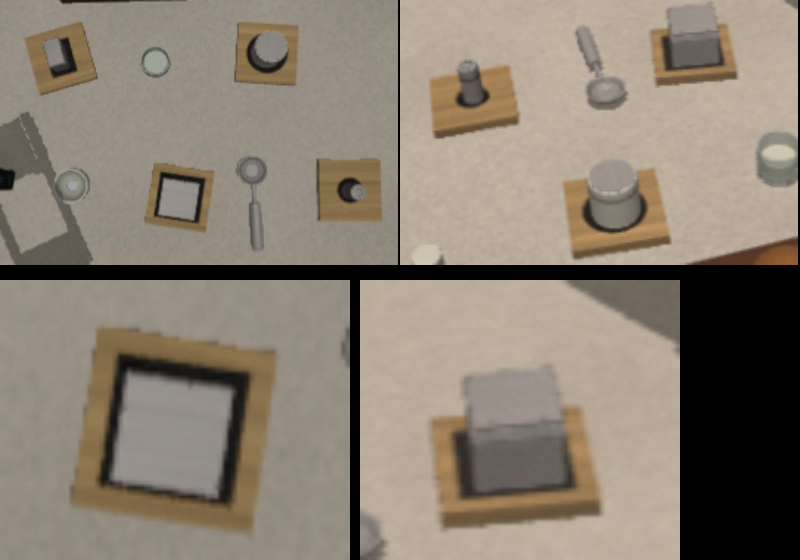

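All four containers are upright in their recesses, and the gripper is clear at (485,266,349).

```bash
python3 -c "
from bench import *
print(hand_in())"
```

```text
the job is handed in; nothing more can be done
None
```

The shaker, oblong tin, jar and square tin were placed in that order, each upright in its matching stand and released before the next. I handed the job in just under 38 s into the 122 s limit.

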